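# Press a pot lid home through the press guard

## Task

The lid of the paint pot in the hand press is still standing proud. Reach down through the window of the press guard with closed fingers, push the lever's black plate all the way down, hold it down for about a second, then let the lever rise and take the fingers out, so that the lid is left pressed home. Touch no part of the guard, leave the pot standing in its nest, and do not move the other things on the table; nothing is to be picked up.

Things in the scene. Friction and masses are not known exactly. Their poses are not given: they have to be found in the camera images.
- window (a point): Centre of the window, on the top surface of the guard, 150 mm above the table. The window is an opening in a level plate 4 mm thick, 80 mm along its x by 92 mm along its y. Axes are those of the press: x from the window towards the pot and the lever's pivot, y to the left of that, z up. The press is fixed, but stands elsewhere and turned differently in each run.
- guard: The bare sheet-metal guard at the front of the press: a level top frame 124 mm (x) by 140 mm (y), its top 150 mm above the table, around the window, with 3 mm skirts on the front and both sides (75 to 146 mm above the table) and a post at each corner; open at the back, where the lever runs in. Must not be touched. Its origin lies at table height below the pot's centre, 100 mm in +x from the window's centre; x, y, z as the window's.
- paddle: The black rubber plate on the lever's end, 40 mm (x) by 46 mm (y) by 6 mm thick, under the middle of the window. Origin at its centre, 3 mm below its top.
- paddle_top (a point): Centre of the plate's top face. At rest it is level, 137 mm above the table, 13 mm below the guard's top surface; pressed fully down it is 21 mm lower, tilted 6 degrees. It starts to move at about 2 N and needs about 7 N just before its firm stop; a spring lifts it again when let go.
- lever (a joint): The steel hand lever, pivoted at the back of the press 195 mm from the plate's centre; its round foot, half-way along, pushes the lid down. 0 rad = up (rest), 0.11 rad = fully down against its stop.
- lid (a joint): Red lid (65 mm wide, 14 mm thick) of the pot in the press: how far it has been pressed down, in m. 0 to 0.001 at the start (proud), about 0.008 when the lever has been pressed fully down (home). It fits tightly and stays where it is pushed.
- pot_mid (a point): Middle of the white pot standing in the press (60 mm wide, 60 mm tall without its lid), 31 mm above its underside, which stands on the press's base 30 mm above the table between four short pins, under the lever. The base is a grey slab 300 mm (x) by 150 mm (y).
- shut_pot_mid (a point): A bystander: an equal pot with its lid already home, standing on the table beside the press (65 mm wide, 62 mm tall); the point is 31 mm above its underside.
- bottle_mid (a point): A bystander: white bottle with a red cap, 56 mm wide, 140 mm tall, beside the press; the point is half-way up.
- jar_mid (a point): A bystander: small amber jar, 44 mm wide, 50 mm tall, beside the press; the point is half-way up.
- knife_grip (a point): A bystander: spatula 190 mm long lying flat beside the press; the point is in its wooden handle.
Mind the look-alikes: they are no part of the job. Leave any purple or yellow look-alike of the part that bears lid alone.

How it is judged:
On the way:
1. the fingers hold the lever's plate fully down (at least 0.092 of 0.11 rad) for 0.7 s (value of joint lever above 0.092 rad and contact force between the fingers and paddle above 0.5 N), for 0.7 s.
At the end, for the whole second after the job is handed in: The lid is pressed down more than 5.8 mm, the lever is up again (below 0.015 rad), the pot stands upright (within 0.1 rad) within 10 mm of where it was, and the bystanders are within 20 mm of where they were (value of joint lid above 0.0058 m and value of joint lever below 0.015 rad and distance of pot_mid from where it was at the start of the episode below 0.01 m and angle between pot_mid's own z axis and vertical below 0.1 rad and distance of each of shut_pot_mid, bottle_mid, jar_mid, knife_grip from where it was at the start of the episode below 0.02 m); the robot touches nothing.
It fails at once if the robot touches the guard (contact force between any of the fingers, the arm and guard above 0.3 N).
It fails at once if the pot is lifted or pulled out of its nest (distance of pot_mid from where it was at the start of the episode above 0.015 m).
It fails at once if a bystander is moved, lifted or knocked over (distance of any of shut_pot_mid, bottle_mid, jar_mid, knife_grip from where it was at the start of the episode above 0.02 m).
It also fails if it takes over 35 s, if anything falls off the work surface, if the arm or the gripper's body presses on something with over 40 N, if the wrist force passes 120 N, or if a joint passes its speed limit or range.

## Robot

A 6-joint arm with a two-finger parallel gripper is mounted at the origin on the work surface. World frame = base frame: x ahead of the robot, y to its left, z up, the work surface at z = 0. Lengths are in m, angles in rad, forces in N, time in s.
With the tool pointing down it reaches from about 0.25 to 0.8 m from the base axis. Payload 8.5 kg.
Tool frame: the origin (TCP) lies between the finger pads; the fingertips stand arm.tcp_to_tips ahead of it and the grasp point (between the pads) lies 11 mm behind it (arm.tcp_to_tips is the distance from the TCP to the fingertips, in m); z points along the fingers, x is the direction in which the jaws open and shut, and the axes are right-handed (so a half turn about z gives the same grasp; the last joint's range is limited). The gripper opens to 85 mm and grips with 20 to 120 N. Pads are 22 mm wide; open, the fingers measure 114 mm over their backs; the gripper's body (76 mm by 85 mm) begins 54 mm behind the grasp point. The pads swing forward as they close: fully open they stand 13 mm farther back than shut.
Start: joints at [1.298, 0.238, -0.013, 1.319, 0, 1.571], TCP at [0.141, 0.506, 0.239] pointing down, gripper open.
Joint ranges: [-2.66, 2.66], [-1.03, 1.9], [-1.14, 1.46], [-1.82, 2.27], [-1.45, 1.34], [-3.14, 3.14]. Speed limits (rad/s): [2.22, 2.22, 2.79, 3.14, 3.14, 3.14].

## Interface

Orientations are given as a rotation vector (axis times angle).
In Python, from bench import sense, eyes, arm, spotter gives the robot as it stands. The module is installed in compiled form; this text tells all that it offers.
- The arm moves only by the tool apply_moves, never from a script. Its argument "rows" is a list of rows, each an object of numbers: "tx", "ty", "tz": the shift along the tool's x, y, z in units of 40 mm (1.0 is 40 mm); "ax", "ay", "az": the turn, a rotation vector about the tool's x, y, z in units of 6 degrees (1.0 is 6 degrees); "hand": the closure, from 0 (fully open) to 1 (shut). A call has 1 to 12 rows; each row is the pose to reach, as a shift and turn from the pose commanded when the call began, along the tool's axes at that moment; what a row does not reach only later rows make up. A row lasts 1/12 s, in which the tool goes at most 41.7 mm and 7.16 degrees, less where a joint would pass 70% of its speed; a pose out of reach is approached as far as the arm can. A call with a gripper value outside its range is refused whole. The fingers move at their own pace and stop on an object; the grip force is fixed at half the most. Time passes only in rows, so rows that repeat a pose let the fingers close. It gives the time, the measured TCP pose, the force and the opening at its end, in the units of the state.
- sense(): the state, without advancing time (a new reading comes with each control period).
- eyes.capture(name): name is "side" or "top"; returns a dict with "frame" (480x640x3 uint8, blue, green, red), "camera_matrix" (3x3 intrinsics, pixels), "rvec" (rotation vector, rad) and "tvec" (3), from world to camera coordinates, as OpenCV has them. Camera axes: x right, y down, z forward; pixel columns grow to the right and rows downward; lengths in m; the calibration is good to about 2 mm. A picture is of the moment at which its call begins. There is no depth.
- arm.job_done(): hands the job in, once; it reports no verdict.
Trained networks look in the newest picture that a camera, given by its name, has taken for a name from the list of things; names that differ only in an ending like _2 or _b are one class to them, and where a whole thing is asked for, a point or a joint stands for the part that bears it (a point fixed in the world has none). Each returns a list of dicts, best first, with "p" (0 to 1); they miss things now and then, are a little off and sometimes report something else, mostly with a low value. They report only what shows in the picture. A call takes as long as a camera call. They do not tell look-alikes from the thing itself.
- spotter.spot_in(camera, query): "rect" ([centre column, centre row, width, height] in pixels, round what is visible of it).
- spotter.silhouettes(camera, query): "mask" (480x640 bool, what is visible of it) and "rect" ([centre column, centre row, width, height] in pixels, round what is visible of it).
- spotter.tip_of(camera, query): "xy" ([column, row] in pixels: a listed point, or the origin of a listed thing).
The state is a dict: "clock": time; "joints": joint angles; "qvel": joint speeds; "tau": joint torques, N m; "ee_pos": TCP position; "eef_rot": TCP orientation; "ft_force": force on the tool from outside, world axes, zero at the start; "torque": the same for the moment, N m; "opening": finger opening in m.
Only numpy, scipy, OpenCV 4.12 (cv2) and the standard library are available. Lean on these libraries where they do the work, as an engineer would, in place of code of your own. Each camera call takes 0.05 s, during which the arm holds its last target.

## Working session

There is one attempt and no reset: what is moved stays moved. The work goes in short steps, Python scripts to look and compute and a tool call to move; the robot and the scene stay as the last step left them, time stands still between calls to the robot, and variables do not carry over. Pictures are saved under pics/ and viewed, and the job is handed in when it is done.

Besides the shell and the picture viewer there is one more tool, called as name(argument=value, ...) on one line, values as JSON. apply_moves: Moves the arm, as the interface text tells. Its arguments: {"type":"object","properties":{"rows":{"type":"array"}},"required":["rows"]}

```bash
mkdir -p pics; cat > h.py <<'E'
import numpy as np, cv2
from bench import sense, eyes, arm, spotter
def cap(n,save=None):
    c=eyes.capture(n)
    if save: cv2.imwrite('pics/'+save,c['frame'])
    return c
def P(c):
    R=cv2.Rodrigues(np.array(c['rvec'],float))[0]
    return np.array(c['camera_matrix'])@np.hstack([R,np.array(c['tvec'],float).reshape(3,1)])
def proj(c,X):
    return cv2.projectPoints(np.array(X,float).reshape(-1,1,3),np.array(c['rvec'],float),np.array(c['tvec'],float),np.array(c['camera_matrix'],float),None)[0].reshape(-1,2)
def tri(c1,a,c2,b):
    X=cv2.triangulatePoints(P(c1),P(c2),np.array(a,float).reshape(2,1),np.array(b,float).reshape(2,1)).ravel()
    return X[:3]/X[3]
def onz(c,uv,z):
    M=P(c);H=np.column_stack([M[:,0],M[:,1],M[:,2]*z+M[:,3]])
    w=np.linalg.solve(H,[uv[0],uv[1],1]);return w[:2]/w[2]
E
python3 - <<'E'
from h import *
s=sense();print({k:np.round(v,3) for k,v in s.items()}, arm.tcp_to_tips)
cs={n:cap(n,n+'1.png') for n in('side','top')}
for q in['window','paddle_top','pot_mid','guard','lid','shut_pot_mid']:
    r={n:spotter.tip_of(n,q) for n in cs}
    for n in r: print(q,n,[(np.round(d['xy']),round(d['p'],2)) for d in r[n][:3]])
    if r['side'] and r['top']: print(tri(cs['side'],r['side'][0]['xy'],cs['top'],r['top'][0]['xy']))
E
```

```text
{'clock': np.float64(0.0), 'joints': array([ 1.298,  0.239, -0.014,  1.319, -0.   ,  1.571]), 'qvel': array([ 0.   , -0.002,  0.001, -0.001,  0.   , -0.001]), 'tau': array([ 1.0000e-03, -5.3878e+01,  3.4644e+01,  1.8000e-02,  0.0000e+00,
        0.0000e+00]), 'ee_pos': array([0.141, 0.505, 0.239]), 'eef_rot': array([ 2.502e+00,  1.898e+00, -2.000e-03]), 'ft_force': array([-0.147,  0.837, -0.401]), 'torque': array([-0.008,  0.006, -0.012]), 'opening': np.float64(0.085)} 0.008
window side [(array([359., 231.]), 0.71)]
window top []
paddle_top side [(array([362., 241.]), 0.92), (array([312., 262.]), 0.66)]
paddle_top top []
pot_mid side [(array([194., 271.]), 0.8), (array([313., 261.]), 0.75), (array([219., 241.]), 0.64)]
pot_mid top [(array([298., 133.]), 0.86), (array([350., 134.]), 0.72), (array([307., 282.]), 0.49)]
[0.84831395 0.10544933 0.02657424]
guard side [(array([311., 285.]), 0.88)]
guard top []Traceback (most recent call last):
  File "<stdin>", line 5, in <module>
ValueError: it knows: bottle_mid, guard, jar_mid, knife_grip, paddle, paddle_top, pot_mid, shut_pot_mid, window
```

View pics/side1.png

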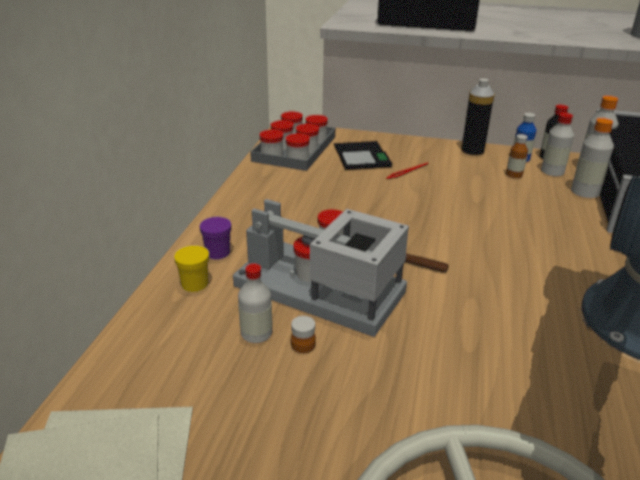

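View pics/top1.png

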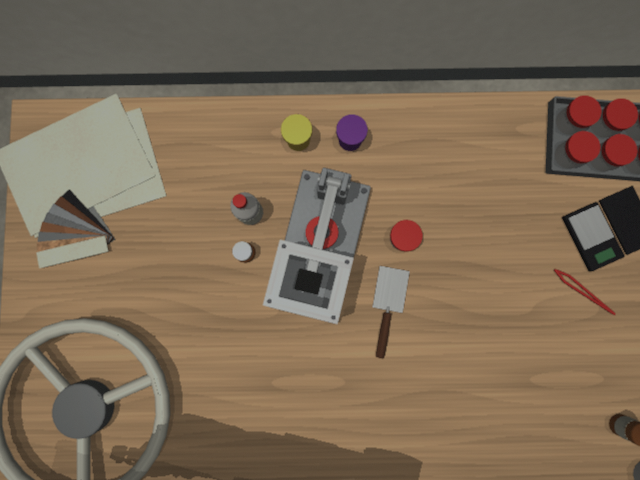

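The side view shows the guard around (358,240) with the black plate at (360,241). In the top view the guard frame is at (309,282) with the plate at (309,281). The bottle, jar, shut pot and spatula stand beside the press, and the purple and yellow pots are look-alikes. I'll enlarge both views to get the corners.

```bash
python3 - <<'E'
from h import *
cs={n:cap(n) for n in('side','top')}
import pickle;pickle.dump(cs,open('cs.pkl','wb'))
a=cs['top']['frame'][225:335,250:370];b=cs['side']['frame'][200:300,300:420]
cv2.imwrite('pics/topz.png',cv2.resize(a,None,fx=6,fy=5.4,interpolation=3) if 0 else cv2.resize(a,None,fx=5,fy=5,interpolation=2))
cv2.imwrite('pics/sidez.png',cv2.resize(b,None,fx=6,fy=6,interpolation=2))
for n in cs: print(n, -cv2.Rodrigues(np.array(cs[n]['rvec'],float))[0].T@np.array(cs[n]['tvec'],float).ravel())
for q in ['paddle_top','window','paddle','guard']:
  print(q,[(d['xy'],d['p']) for n in cs for d in spotter.tip_of(n,q)][:4])
print(onz(cs['top'],(309,282),.15),onz(cs['top'],(309,281),.137),onz(cs['side'],(360,236),.15))
E
```

```text
side [0.39582123 0.98170266 0.71321712]
top [0.51163415 0.05136331 1.01995726]
paddle_top [([361.1, 242.5], 0.72), ([252.1, 301.0], 0.41), ([309.5, 281.5], 0.8)]
window [([362.3, 235.8], 0.67)]
paddle [([360.2, 240.1], 0.81), ([305.0, 279.7], 0.78)]
guard [([312.6, 284.6], 0.94), ([420.1, 261.5], 0.46)]
[0.5272536  0.08048931] [0.52933209 0.08090531] [0.53119345 0.09300689]
```

View pics/topz.png

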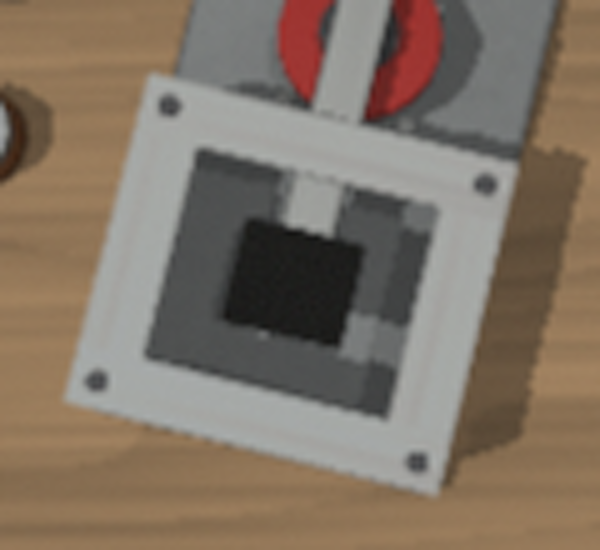

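View pics/sidez.png

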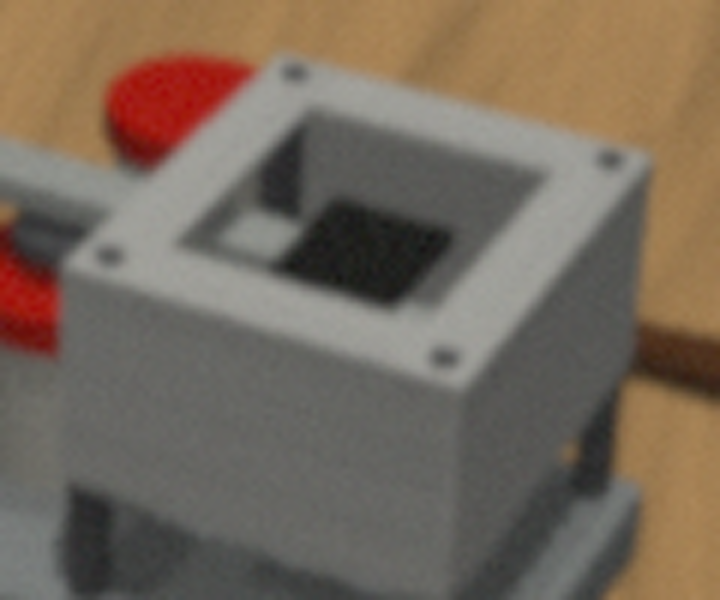

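```bash
cat > fit.py <<'E'
from h import *
import pickle
from scipy.optimize import least_squares
cs=pickle.load(open('cs.pkl','rb'))
T=lambda z:(np.array(z,float)+.5)/5-.5+[250,225]
S=lambda z:(np.array(z,float)+.5)/6-.5+[300,200]
ot=T([(150,73),(519,160),(438,495),(66,403)]);os_=S([(65,265),(285,57),(650,160),(460,388)])
wt=T([(198,150),(440,208),(388,418),(147,357)]);ws=S([(178,245),(310,110),(550,175),(428,322)])
pt=T([(247,218),(364,245),(342,348),(222,318)]);ps=S([(272,265),(345,200),(454,235),(398,305)])
for nm,a,b in(('outer',ot,os_),('win',wt,ws),('pad',pt,ps)):
    X=np.array([tri(cs['top'],p,cs['side'],q) for p,q in zip(a,b)]);print(nm,np.round(X,4).tolist(),'mean',X.mean(0).round(4))
def rect(p,hx,hy):
    c,s=np.cos(p[3]),np.sin(p[3]);L=np.array([(hx,hy),(hx,-hy),(-hx,-hy),(-hx,hy)])
    return np.column_stack([p[0]+L[:,0]*c-L[:,1]*s,p[1]+L[:,0]*s+L[:,1]*c,np.full(4,p[2])])
def fit(sets,p0=(.527,.08,.15,0)):
    f=lambda p:np.concatenate([np.r_[(proj(cs['top'],rect(p,hx,hy))-a).ravel(),(proj(cs['side'],rect(p,hx,hy))-b).ravel()] for hx,hy,a,b in sets])
    r=least_squares(f,p0);return r.x,np.round(r.fun,1)
for s in([(.062,.07,ot,os_)],[(.04,.046,wt,ws)],[(.062,.07,ot,os_),(.04,.046,wt,ws)],[(.02,.023,pt,ps)]): 
    x,f=fit(s);print(np.round(x,4),f)
E
python3 fit.py
```

```text
outer [[0.6082, 0.1343, 0.1469], [0.5729, -0.0017, 0.1452], [0.4538, 0.0304, 0.1451], [0.4892, 0.1656, 0.1469]] mean [0.531  0.0822 0.146 ]
win [[0.5794, 0.1167, 0.1475], [0.5578, 0.028, 0.145], [0.4816, 0.0482, 0.146], [0.5039, 0.1358, 0.1465]] mean [0.5307 0.0822 0.1463]
pad [[0.5549, 0.0996, 0.1341], [0.5426, 0.0559, 0.1321], [0.5067, 0.0649, 0.131], [0.5168, 0.1091, 0.1329]] mean [0.5303 0.0824 0.1325]
[ 0.5308  0.0822  0.146  -0.2576] [ 0.1 -0.9 -0.2 -0.1 -0.  -0.9 -0.2 -1.3  0.3  0.4 -0.  -0.3  1.4 -0.4
  1.3  0.5]
[ 0.5304  0.0821  0.1462 -0.2507] [-0.1 -1.3  0.1 -1.2  0.3 -0.5 -0.5 -0.3 -0.2  0.6  0.8 -0.6  1.6 -0.2
  0.9  0.5]
[ 0.5306  0.0821  0.1461 -0.2556] [-0.  -0.7 -0.2 -0.   0.1 -0.9 -0.1 -1.1  0.4  0.4  0.  -0.3  1.4 -0.5
  1.6  0.5  0.  -1.5  0.1 -1.2  0.1 -0.5 -0.6 -0.5 -0.4  0.6  0.9 -0.6
  1.5 -0.1  0.6  0.6]
[ 0.5302  0.0823  0.1325 -0.2552] [-0.  -1.   0.5 -0.5 -0.3 -0.1 -0.3 -0.1  0.3  0.8 -0.6 -0.5  1.7 -0.4
  0.2  0.4]
```

Both views agree on the geometry: window at about (0.530, 0.082), yaw about -0.255 rad, and the 13–14 mm height step is right (absolute z reads about 4 mm low). The tool's x axis is already along the press's y to within 1°. I'm moving across at height with the hand closing.

apply_moves(rows=[{"tx": -0.3, "ty": 0.5, "tz": 0, "hand": 1}, {"tx": -0.8, "ty": 1.3, "hand": 1}, {"tx": -1.3, "ty": 2.1, "hand": 1}, {"tx": -1.8, "ty": 2.9, "hand": 1}, {"tx": -2.3, "ty": 3.7, "hand": 1}, {"tx": -2.8, "ty": 4.5, "hand": 1}, {"tx": -3.3, "ty": 5.3, "hand": 1}, {"tx": -3.8, "ty": 6.1, "hand": 1}, {"tx": -4.3, "ty": 6.9, "hand": 1}, {"tx": -4.7, "ty": 7.6, "hand": 1}, {"tx": -5.0, "ty": 8.1, "hand": 1}, {"tx": -5.2, "ty": 8.4, "hand": 1}])

```text
invalid input
```

```bash
cat > go.py <<'E'
from h import *
import sys
s=sense();p=s['ee_pos'];R=cv2.Rodrigues(np.array(s['eef_rot'],float))[0]
print('t',s['clock'],p.round(4),'R',R.round(3).tolist(),'F',s['ft_force'].round(2),s['opening'])
t=np.array([float(v) for v in sys.argv[1:4]]);yaw=-.2556
Rt=np.array([[-np.sin(yaw),np.cos(yaw),0],[np.cos(yaw),np.sin(yaw),0],[0,0,-1]]).T if 0 else np.column_stack([[-np.sin(yaw),np.cos(yaw),0],[np.cos(yaw),np.sin(yaw),0],[0,0,-1]])
print('shift',(R.T@(t-p)/.04).round(3),'turn',(cv2.Rodrigues(R.T@Rt)[0].ravel()/np.radians(6)).round(3))
E
python3 go.py .53 .082 .239
```

```text
t 1.0 [0.1414 0.5055 0.2393] R [[0.269, 0.963, -0.0], [0.963, -0.269, -0.0], [-0.0, 0.0, -1.0]] F [-1.03  0.42  0.28] 0.08566911313235741
shift [-7.5790e+00  1.2208e+01  8.0000e-03] turn [ 0.     0.002 -0.164]
```

apply_moves(rows=[{"tx": -0.3, "ty": 0.5, "tz": 0, "ax": 0, "ay": 0, "az": -0.16, "hand": 1}, {"tx": -0.8, "ty": 1.3, "tz": 0, "ax": 0, "ay": 0, "az": -0.16, "hand": 1}, {"tx": -1.3, "ty": 2.1, "tz": 0, "ax": 0, "ay": 0, "az": -0.16, "hand": 1}, {"tx": -1.8, "ty": 2.9, "tz": 0, "ax": 0, "ay": 0, "az": -0.16, "hand": 1}, {"tx": -2.3, "ty": 3.7, "tz": 0, "ax": 0, "ay": 0, "az": -0.16, "hand": 1}, {"tx": -2.8, "ty": 4.5, "tz": 0, "ax": 0, "ay": 0, "az": -0.16, "hand": 1}, {"tx": -3.3, "ty": 5.3, "tz": 0, "ax": 0, "ay": 0, "az": -0.16, "hand": 1}, {"tx": -3.8, "ty": 6.1, "tz": 0, "ax": 0, "ay": 0, "az": -0.16, "hand": 1}, {"tx": -4.3, "ty": 6.9, "tz": 0, "ax": 0, "ay": 0, "az": -0.16, "hand": 1}, {"tx": -4.7, "ty": 7.6, "tz": 0, "ax": 0, "ay": 0, "az": -0.16, "hand": 1}, {"tx": -5.0, "ty": 8.1, "tz": 0, "ax": 0, "ay": 0, "az": -0.16, "hand": 1}, {"tx": -5.2, "ty": 8.4, "tz": 0, "ax": 0, "ay": 0, "az": -0.16, "hand": 1}])

```text
clock: 2.0
ee_pos: [0.4106, 0.2128, 0.2394]
eef_rot: [2.489, 1.917, 0.001]
ft_force: [-0.5, 0.3, -0.3]
opening: 0.0002
```

```bash
python3 go.py .53 .082 .239
```

```text
t 2.0 [0.4106 0.2128 0.2394] R [[0.255, 0.967, 0.001], [0.967, -0.255, -0.0], [-0.0, 0.001, -1.0]] F [-0.53  0.3  -0.32] 0.000184661698216721
shift [-2.399  3.721  0.012] turn [ 0.006  0.001 -0.025]
```

apply_moves(rows=[{"tx": -0.4, "ty": 0.6, "tz": 0, "ax": 0, "ay": 0, "az": 0, "hand": 1}, {"tx": -0.8, "ty": 1.3, "tz": 0, "ax": 0, "ay": 0, "az": 0, "hand": 1}, {"tx": -1.3, "ty": 2.0, "tz": 0, "ax": 0, "ay": 0, "az": 0, "hand": 1}, {"tx": -1.8, "ty": 2.8, "tz": 0, "ax": 0, "ay": 0, "az": 0, "hand": 1}, {"tx": -2.2, "ty": 3.4, "tz": 0, "ax": 0, "ay": 0, "az": 0, "hand": 1}, {"tx": -2.4, "ty": 3.7, "tz": 0, "ax": 0, "ay": 0, "az": 0, "hand": 1}, {"tx": -2.4, "ty": 3.7, "tz": 0, "ax": 0, "ay": 0, "az": 0, "hand": 1}, {"tx": -2.4, "ty": 3.7, "tz": 0, "ax": 0, "ay": 0, "az": 0, "hand": 1}, {"tx": -2.4, "ty": 3.7, "tz": 0, "ax": 0, "ay": 0, "az": 0, "hand": 1}])

```text
clock: 2.75
ee_pos: [0.5271, 0.085, 0.2393]
eef_rot: [-2.486, -1.92, 0.001]
ft_force: [-0.5, -0.1, 1.0]
opening: 0.0001
```

```bash
python3 go.py .53 .082 .165; python3 - <<'E'
from h import *
for n in('side','top'):
    c=cap(n);s=sense();f=c['frame'].copy()
    t=s['ee_pos']-[0,0,.008]
    print(n,proj(c,[t,[.53,.082,.146],[.53,.082,.133]]).round(1).tolist())
    u,v=proj(c,[.53,.082,.17])[0].astype(int)
    x0,y0=u-75,v-65
    z=cv2.resize(f[y0:y0+120,x0:x0+150],None,fx=5,fy=5,interpolation=2)
    for X,col in((t,(0,255,0)),([.53,.082,.146],(255,0,255))):
        a=proj(c,X)[0];cv2.circle(z,(int((a[0]-x0)*5),int((a[1]-y0)*5)),3,col,-1)
    cv2.imwrite(f'pics/{n}2.png',z)
E
```

```text
t 2.75 [0.5271 0.085  0.2393] R [[0.253, 0.967, -0.001], [0.967, -0.253, 0.0], [-0.0, -0.001, -1.0]] F [-0.51 -0.12  1.01] 9.096044709838228e-05
shift [-0.054  0.091  1.856] turn [-0.007  0.    -0.001]
side [[365.8, 192.6], [361.7, 234.8], [361.3, 241.1]]
top [[304.4, 281.3], [308.2, 280.5], [308.5, 280.7]]
```

View pics/side2.png

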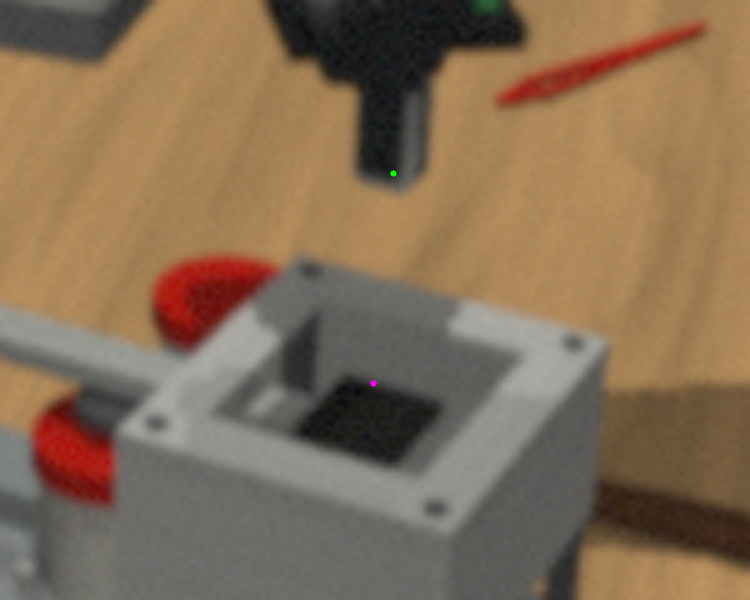

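View pics/top2.png

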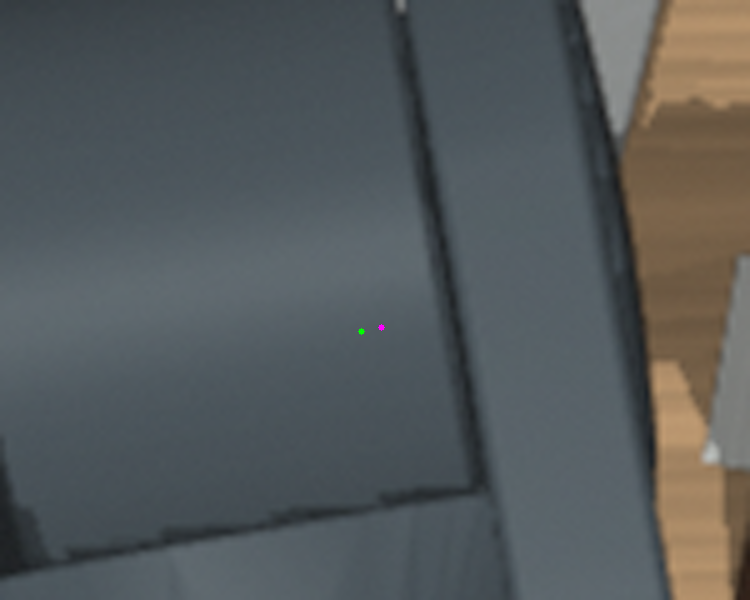

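The fingertip in the side view (390,180 in the crop) lies on its computed projection, so the camera and arm frames agree. Now a small xy correction and down to just above the plate, after which I'll check again.

apply_moves(rows=[{"tx": -0.05, "ty": 0.08, "tz": 0.1, "ax": 0, "ay": 0, "az": 0, "hand": 1}, {"tx": -0.05, "ty": 0.08, "tz": 0.4, "ax": 0, "ay": 0, "az": 0, "hand": 1}, {"tx": -0.05, "ty": 0.08, "tz": 0.8, "ax": 0, "ay": 0, "az": 0, "hand": 1}, {"tx": -0.05, "ty": 0.08, "tz": 1.2, "ax": 0, "ay": 0, "az": 0, "hand": 1}, {"tx": -0.05, "ty": 0.08, "tz": 1.6, "ax": 0, "ay": 0, "az": 0, "hand": 1}, {"tx": -0.05, "ty": 0.08, "tz": 1.9, "ax": 0, "ay": 0, "az": 0, "hand": 1}, {"tx": -0.05, "ty": 0.08, "tz": 1.9, "ax": 0, "ay": 0, "az": 0, "hand": 1}, {"tx": -0.05, "ty": 0.08, "tz": 1.9, "ax": 0, "ay": 0, "az": 0, "hand": 1}])

```text
clock: 3.52
ee_pos: [0.5299, 0.0819, 0.1631]
eef_rot: [-2.486, -1.92, 0.002]
ft_force: [1.6, 0.0, -0.3]
opening: 0.0005
```

```bash
python3 go.py .53 .082 .145; python3 - <<'E'
from h import *
for n in('side',):
    c=cap(n);s=sense();f=c['frame'].copy()
    t=s['ee_pos']-[0,0,.008]
    u,v=proj(c,[.53,.082,.17])[0].astype(int)
    x0,y0=u-75,v-65
    z=cv2.resize(f[y0:y0+120,x0:x0+150],None,fx=5,fy=5,interpolation=2)
    cv2.imwrite(f'pics/{n}3.png',z)
E
```

```text
t 3.5167 [0.5299 0.0819 0.1631] R [[0.252, 0.968, -0.001], [0.968, -0.252, -0.0], [-0.001, -0.001, -1.0]] F [ 1.62  0.   -0.32] 0.0005281966261598486
shift [0.002 0.004 0.452] turn [-0.01   0.005  0.004]
```

View pics/side3.png

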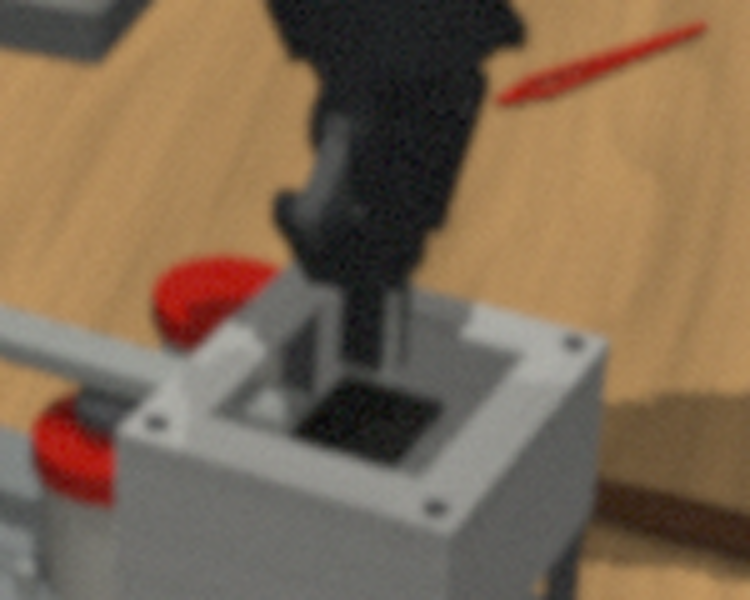

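The fingertips are inside the window, roughly central at (375,365), with the plate below them at (370,420). The wider knuckles have about 15 mm of room to the sides of the window. Pressing now.

apply_moves(rows=[{"tx": 0, "ty": 0, "tz": 0.1, "ax": 0, "ay": 0, "az": 0, "hand": 1}, {"tx": 0, "ty": 0, "tz": 0.2, "ax": 0, "ay": 0, "az": 0, "hand": 1}, {"tx": 0, "ty": 0, "tz": 0.3, "ax": 0, "ay": 0, "az": 0, "hand": 1}, {"tx": 0, "ty": 0, "tz": 0.4, "ax": 0, "ay": 0, "az": 0, "hand": 1}, {"tx": 0, "ty": 0, "tz": 0.48, "ax": 0, "ay": 0, "az": 0, "hand": 1}, {"tx": 0, "ty": 0, "tz": 0.56, "ax": 0, "ay": 0, "az": 0, "hand": 1}, {"tx": 0, "ty": 0, "tz": 0.64, "ax": 0, "ay": 0, "az": 0, "hand": 1}, {"tx": 0, "ty": 0, "tz": 0.72, "ax": 0, "ay": 0, "az": 0, "hand": 1}, {"tx": 0, "ty": 0, "tz": 0.8, "ax": 0, "ay": 0, "az": 0, "hand": 1}, {"tx": 0, "ty": 0, "tz": 0.85, "ax": 0, "ay": 0, "az": 0, "hand": 1}, {"tx": 0, "ty": 0, "tz": 0.85, "ax": 0, "ay": 0, "az": 0, "hand": 1}])

```text
clock: 4.48
ee_pos: [0.5302, 0.0817, 0.1292]
eef_rot: [-2.487, -1.92, 0.0]
ft_force: [-3.0, -0.3, 4.6]
opening: 0.0001
```

apply_moves(rows=[{"tx": 0, "ty": 0, "tz": 0.03, "ax": 0, "ay": 0, "az": 0, "hand": 1}, {"tx": 0, "ty": 0, "tz": 0.06, "ax": 0, "ay": 0, "az": 0, "hand": 1}, {"tx": 0, "ty": 0, "tz": 0.09, "ax": 0, "ay": 0, "az": 0, "hand": 1}, {"tx": 0, "ty": 0, "tz": 0.11, "ax": 0, "ay": 0, "az": 0, "hand": 1}, {"tx": 0, "ty": 0, "tz": 0.11, "ax": 0, "ay": 0, "az": 0, "hand": 1}])

```text
clock: 4.9
ee_pos: [0.5303, 0.0816, 0.1251]
eef_rot: [2.487, 1.92, 0.0]
ft_force: [-2.7, -0.4, 6.5]
opening: 0.0001
```

apply_moves(rows=[{"tx": 0, "ty": 0, "tz": 0.02, "ax": 0, "ay": 0, "az": 0, "hand": 1}, {"tx": 0, "ty": 0, "tz": 0.04, "ax": 0, "ay": 0, "az": 0, "hand": 1}, {"tx": 0, "ty": 0, "tz": 0.04, "ax": 0, "ay": 0, "az": 0, "hand": 1}])

```text
clock: 5.15
ee_pos: [0.5304, 0.0816, 0.124]
eef_rot: [2.487, 1.919, 0.001]
ft_force: [-4.0, -0.2, 11.0]
opening: 0.0003
```

apply_moves(rows=[{"tx": 0, "ty": 0, "tz": 0.02, "ax": 0, "ay": 0, "az": 0, "hand": 1}, {"tx": 0, "ty": 0, "tz": 0.03, "ax": 0, "ay": 0, "az": 0, "hand": 1}, {"tx": 0, "ty": 0, "tz": 0.03, "ax": 0, "ay": 0, "az": 0, "hand": 1}])

```text
clock: 5.4
ee_pos: [0.5305, 0.0816, 0.1235]
eef_rot: [2.486, 1.919, 0.002]
ft_force: [-7.0, -0.2, 18.2]
opening: -0.0001
```

The force rose to 18 N with hardly any further travel, so the lever is on its firm stop. The tip is 21.5 mm below the plate's rest height. Holding.

apply_moves(rows=[{"tx": 0, "ty": 0, "tz": 0, "ax": 0, "ay": 0, "az": 0, "hand": 1}, {"tx": 0, "ty": 0, "tz": 0, "ax": 0, "ay": 0, "az": 0, "hand": 1}, {"tx": 0, "ty": 0, "tz": 0, "ax": 0, "ay": 0, "az": 0, "hand": 1}, {"tx": 0, "ty": 0, "tz": 0, "ax": 0, "ay": 0, "az": 0, "hand": 1}, {"tx": 0, "ty": 0, "tz": 0, "ax": 0, "ay": 0, "az": 0, "hand": 1}, {"tx": 0, "ty": 0, "tz": 0, "ax": 0, "ay": 0, "az": 0, "hand": 1}, {"tx": 0, "ty": 0, "tz": 0, "ax": 0, "ay": 0, "az": 0, "hand": 1}, {"tx": 0, "ty": 0, "tz": 0, "ax": 0, "ay": 0, "az": 0, "hand": 1}, {"tx": 0, "ty": 0, "tz": 0, "ax": 0, "ay": 0, "az": 0, "hand": 1}, {"tx": 0, "ty": 0, "tz": 0, "ax": 0, "ay": 0, "az": 0, "hand": 1}, {"tx": 0, "ty": 0, "tz": 0, "ax": 0, "ay": 0, "az": 0, "hand": 1}, {"tx": 0, "ty": 0, "tz": 0, "ax": 0, "ay": 0, "az": 0, "hand": 1}])

```text
clock: 6.4
ee_pos: [0.5304, 0.0816, 0.1235]
eef_rot: [2.486, 1.919, 0.002]
ft_force: [-6.5, -0.5, 18.2]
opening: -0.0002
```

```bash
python3 - <<'E'
from h import *
c=cap('side');z=cv2.resize(c['frame'][160:320,220:420],None,fx=4,fy=3.75,interpolation=2);cv2.imwrite('pics/side4.png',z);print(sense()['ft_force'],sense()['clock'])
E
```

```text
[-5.75696469  0.35037409 16.86619277] 6.45
```

View pics/side4.png

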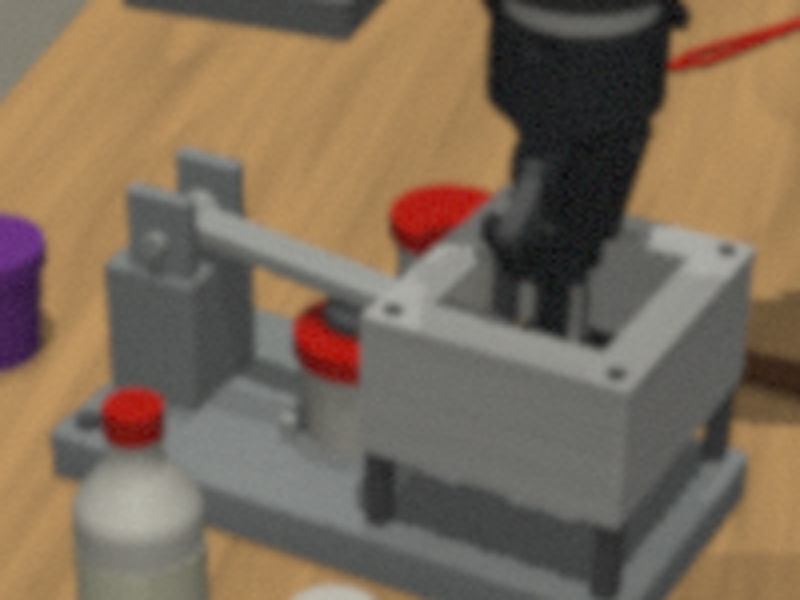

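The lever is down with its foot on the lid at about (345,320), and the fingers are clear of the guard. Withdrawing straight up.

apply_moves(rows=[{"tx": 0, "ty": 0, "tz": -0.1, "ax": 0, "ay": 0, "az": 0, "hand": 1}, {"tx": 0, "ty": 0, "tz": -0.25, "ax": 0, "ay": 0, "az": 0, "hand": 1}, {"tx": 0, "ty": 0, "tz": -0.4, "ax": 0, "ay": 0, "az": 0, "hand": 1}, {"tx": 0, "ty": 0, "tz": -0.55, "ax": 0, "ay": 0, "az": 0, "hand": 1}, {"tx": 0, "ty": 0, "tz": -0.7, "ax": 0, "ay": 0, "az": 0, "hand": 1}, {"tx": 0, "ty": 0, "tz": -0.9, "ax": 0, "ay": 0, "az": 0, "hand": 1}, {"tx": 0, "ty": 0, "tz": -1.2, "ax": 0, "ay": 0, "az": 0, "hand": 1}, {"tx": 0, "ty": 0, "tz": -1.6, "ax": 0, "ay": 0, "az": 0, "hand": 1}, {"tx": 0, "ty": 0, "tz": -2.0, "ax": 0, "ay": 0, "az": 0, "hand": 1}, {"tx": 0, "ty": 0, "tz": -2.4, "ax": 0, "ay": 0, "az": 0, "hand": 1}, {"tx": 0, "ty": 0, "tz": -2.7, "ax": 0, "ay": 0, "az": 0, "hand": 1}, {"tx": 0, "ty": 0, "tz": -2.7, "ax": 0, "ay": 0, "az": 0, "hand": 1}])

```text
clock: 7.45
ee_pos: [0.5317, 0.0817, 0.2328]
eef_rot: [2.485, 1.918, 0.005]
ft_force: [0.5, 0.0, -0.1]
opening: 0.0002
```

```bash
python3 - <<'E'
from h import *
c=cap('side');z=cv2.resize(c['frame'][160:320,220:420],None,fx=4,fy=3.75,interpolation=2);cv2.imwrite('pics/side5.png',z);s=sense();print(s['ft_force'],s['clock'],s['ee_pos'])
E
```

```text
[-0.06274821 -0.7596641   0.18005172] 7.5 [0.53125898 0.08168459 0.23126984]
```

View pics/side5.png

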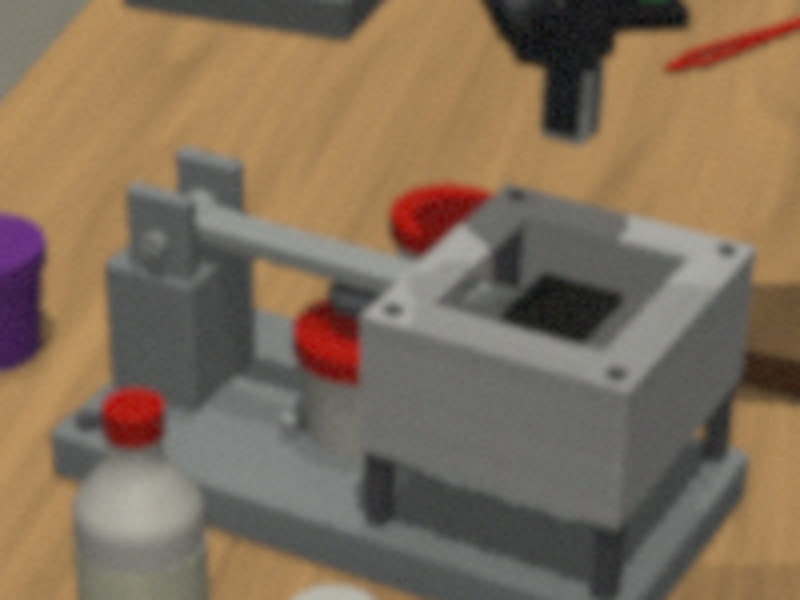

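The lever is back up and the lid has stayed at its pressed height (about row 305). I'll compare numerically with the first picture.

```bash
python3 - <<'E'
from h import *
import pickle
a=pickle.load(open('cs.pkl','rb'))['side']['frame'];c=cap('side')['frame']
z=np.hstack([cv2.resize(f[215:295,270:330],None,fx=6,fy=6,interpolation=2) for f in(a,c)]);cv2.imwrite('pics/cmp.png',z)
for x in(299,302,305):
  for f in(a,c):
    col=f[225:285,x].astype(int);r=np.where(col[:,2]-col[:,1]>60)[0]+225;print(x,r.min(),r.max())
E
```

```text
299 239 255
299 242 259
302 243 256
302 243 260
305 245 257
305 245 261
```

View pics/cmp.png

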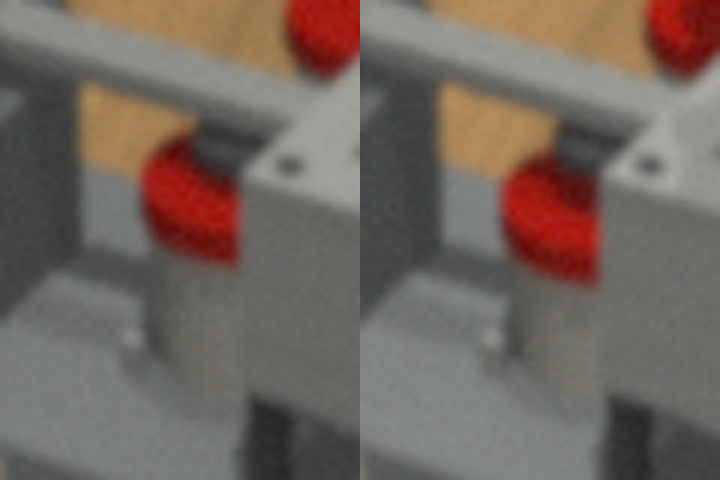

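The lid's lower edge dropped about 4 px, from row 256 to row 260. At roughly 2 mm/px that is about 8 mm, so it is home. The lever is back where it was and the pot is unmoved. Handing in.

```bash
python3 -c "
from h import *
print(arm.job_done()); print(sense()['clock'],sense()['ft_force'])"
```

```text
the job is handed in; nothing more can be done
None
the job is handed in; nothing more can be done
```

The job is done and handed in at about 7.6 s on the robot's clock. I lowered the closed fingers through the window and pressed the black plate to its firm stop. I held it there for 1.0 s at about 18 N, with the tips about 21.5 mm below the plate's rest height, then drew them straight up and out.

**Last checks:**
- **Lid:** it sits about 4 px lower in the side view than at the start, roughly 8 mm, so it looks fully home.
- **Lever and pot:** the lever is back at its rest position and the pot looks unmoved.
- **Contact:** the wrist force is back to the noise level. There was no sign of touching the guard in the forces or pictures.
- **Bystanders:** those in the last side view look to be where they were. I took no final top view of them.

**Disagreements:** the camera measurement put the heights about 4 mm low (146 mm for the guard's top, against 150 mm in the text). I used the text's heights and the felt force for the press. The trained networks missed the window and guard in the top view, so I measured from the corners I read off in both pictures. The job gives no verdict, so I couldn't confirm the result beyond these checks.

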